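# Free the stuck head of a paper trimmer and run it home

### The job

Put the craft-room paper trimmer in order: first take the closed craft knife off its board, out of the cutting head's way, and lay it in the open wooden tray. Then free the cutting head, stuck in dried glue near one end of the rail, run it towards the other end and ease it gently up against the rubber end stop hidden inside the rail, so that it rests there when you let go. Leave the other things on the table where they are.

Things in the scene. Friction and masses are not known exactly. Their poses are not given: they have to be found in the camera images.
- trimmer: Fixed paper trimmer: grey board 230 x 420 mm, its top 18 mm above the table. Origin: centre of its underside. Its y axis runs along the rail, the way the head has to go (to the robot's left); its x points away from the robot. Rail along y at x = -70 mm, between two black end housings (62 x 30 mm, tops 66 mm above the table) whose inner faces are at y = -185 and +185 mm.
- rail_mid (a point): Middle of the rail's top face, 46 mm above the table; axes as the trimmer's. The rail is a closed aluminium bar 30 mm wide. A rubber end stop is clamped inside it, out of sight, set anew each time: it halts the head with the head's centre anywhere from 60 to 120 mm along +y of this point. Its rubber yields about 1 mm for every 3 to 4 N; 3 to 7 N against it is a good touch, over 15 N is ramming.
- head: Cutting head, slides along the rail only. Origin mid-length on the rail's line, 18 mm above the table. Grey body 62 mm across, 84 mm long, top 72 mm above the table; towards the board it reaches 37 mm from the rail's line. Starts at y = -135 to -105 mm of the trimmer, stuck in dried glue: it gives no more than 3 to 7 mm until a push of 8 to 16 N along the rail breaks it free, suddenly.
- head_grip (a point): Centre of the black hand grip on top of the cutting head: an upright block 26 mm wide across the rail, 56 mm long along it, 34 mm high; this point is 88 mm above the table, the grip's top 105 mm, its foot on the grey body at 72 mm. Axes as the trimmer's. Free of the glue, the head slides with about 3 N and stays where it is left.
- knife_mid (a point): Centre (half-way up) of the closed flat craft knife, 150 x 22 x 14 mm, 70 g, x along its length. It lies flat on the trimmer's board (this point 25 mm above the table), roughly across the rail's direction, one end in the head's path close beside the rail.
- tray: Fixed open wooden tray, 250 (x) x 170 (y) x 40 mm high, walls 6 mm, inner floor 6 mm above the table. Origin at the centre of its underside. One marker pen (16 mm thick, 132 mm long) lies in it along the side at y = +55 mm; the rest is empty.
- marker: Bystander: black marker pen, 132 x 16 mm, lying in the tray along its x; origin at the middle of its underside.
- eraser: Bystander: white eraser 42 x 22 x 12 mm on the trimmer's board, in a corner away from the rail. Origin at its underside.
- paint_pot: Bystander: small round paint pot with white cap, 56 mm in diameter, 75 mm high, to the robot's right. Origin at its underside.
Things that resemble listed ones, but are neither listed nor needed, are in the scene too. Leave any green or turquoise look-alike of the part that bears knife_mid alone.

How it is judged:
By the outcome, as a careful person would: the job done as asked, in the order asked, and still so for the second after the job is handed in, with the robot touching nothing.
It also fails if it takes over 70 s, if anything falls off the work surface, if the arm or the gripper's body presses on something with over 40 N, if the wrist force passes 120 N, or if a joint passes its speed limit or range.

### The arm

A 7-joint arm with a two-finger parallel gripper is mounted at the origin on the work surface. World frame = base frame: x ahead of the robot, y to its left, z up, the work surface at z = 0. Lengths are in m, angles in rad, forces in N, time in s.
With the tool pointing down it reaches from about 0.35 to 0.9 m from the base axis. Payload 8.1 kg.
Tool frame: the origin (TCP) lies at the very end of the fingers, on their centre line; the grasp point (between the pads) lies 19 mm behind it (arm.tcp_to_grasp is the z of the grasp point in the tool frame, in m); z points along the fingers, y is the line along which they close (so a half turn about z gives the same grasp; the last joint's range is limited). The gripper opens to 92 mm and grips with 3 to 60 N. Pads are 19 mm wide; open, the fingers measure 130 mm over their backs; the gripper's body (75 mm by 190 mm) begins 47 mm behind the grasp point.
Start: joints at [-1.323, 0.434, 0.025, 1.573, -0.012, 1.134, -0.075], TCP at [0.215, 0.587, 0.227] pointing down, gripper open.
Joint ranges: [-2.62, 2.62], [-0.44, 2.09], [-1.27, 1.32], [0.08, 2.57], [-1.32, 4.46], [0.12, 2], [-2.74, 2.74]. Speed limits (rad/s): [2.22, 2.22, 3.01, 3.01, 3.14, 3.14, 3.14].

### API

Orientations are given as a rotation vector (axis times angle).
In Python, from cell import readout, vision, sign_off, arm gives the robot as it stands. The module is installed in compiled form; this text tells all that it offers.
- The arm moves only by the shell command python3 -m creep 'ROWS' [FORCE]. ROWS is JSON, a list of rows, each a list of 5 numbers: the shift along the tool's x, y, z in units of 4 cm (1.0 is 4 cm), then the turn about the tool's z in units of 4 degrees (1.0 is 4 degrees), then the opening, from 0 (shut) to 1 (fully open). A call has 1 to 12 rows; each row shifts and turns the commanded pose from where the row before left it, along the tool's axes as they then stand; what a row does not reach is not made up. A row lasts 1/8 s, in which the tool goes at most 62.5 mm and 10.7 degrees, less where a joint would pass 70% of its speed; a pose out of reach is approached as far as the arm can. A call with a number of a shift or a turn outside -1 to 1 is refused whole. A call with a gripper value outside its range is refused whole. The fingers move at their own pace and stop on an object; FORCE is the grip in N (left out, the last holds). Time passes only in rows, so rows that do not move let the fingers close. It gives the time, the measured TCP pose, the force, the opening and the grip force at its end, in the units of the state.
- readout.observe(): the state, without advancing time (a new reading comes with each control period).
- vision.get_image(name): name is "scene" or "top" or "wrist"; returns a dict with "pixels" (420x560x3 uint8, blue, green, red), "z_map" (420x560 float32, m along the optical axis (not along the pixel's ray), 0 where there is no reading), "camera_matrix" (3x3 intrinsics, pixels), "position" and "rotation" of the camera in the world. Camera axes: x right, y up, looking along -z (the intrinsics and any distortion apply to the point x, -y, -z); pixel columns grow to the right and rows downward; lengths in m; the calibration is good to about 2 mm. A picture is of the moment at which its call begins.
- sign_off(): hands the job in; it is judged then, once.
The state is a dict: "clock": time; "joints": joint angles; "dq": joint speeds; "joint_efforts": joint torques, N m; "position": TCP position; "ee_rot": TCP orientation; "force": force on the tool from outside, world axes, zero at the start; "ft_torque": the same for the moment, N m; "width": opening from 0.0 (shut) to 1.0 (fully open); "gripper_force": force on a finger pad.
Only numpy, scipy, OpenCV 4.12 (cv2) and the standard library are available. Lean on these libraries where they do the work, as an engineer would, in place of code of your own. Each camera call takes 0.05 s, during which the arm holds its last target. There are 200 camera calls.

## Working session

There is one attempt and no reset: what is moved stays moved. The work goes in short steps, Python scripts to look and compute and a shell command to move; the robot and the scene stay as the last step left them, time stands still between calls to the robot, and variables do not carry over. Pictures are saved under pics/ and viewed, at most 10 in all, crops included, and the job is handed in when it is done.

```bash
mkdir -p pics; cat > h.py <<'E'
import numpy as np, cv2
from cell import readout, vision, sign_off, arm
from scipy.spatial.transform import Rotation as R
def cloud(im):
    K=np.array(im["camera_matrix"]);z=im["z_map"].astype(float)
    v,u=np.mgrid[0:z.shape[0],0:z.shape[1]]
    P=np.stack([(u-K[0,2])/K[0,0]*z,-(v-K[1,2])/K[1,1]*z,-z],-1)
    Rm=np.array(im["rotation"])
    if Rm.shape!=(3,3): Rm=R.from_rotvec(Rm).as_matrix()
    W=P@Rm.T+np.array(im["position"]); W[z==0]=np.nan
    return W
E
python3 - <<'E'
from h import *
for n in("top","scene"):
    im=vision.get_image(n);cv2.imwrite(f"pics/{n}0.png",im["pixels"]);np.savez(f"{n}0.npz",**im)
    print(n,im["camera_matrix"],im["position"],im["rotation"],[k for k in im])
print(readout.observe(),arm.tcp_to_grasp)
E
```

```text
top [[404.49538531   0.         276.858703  ]
 [  0.         404.49538531 210.21610382]
 [  0.           0.           1.        ]] [0.46764369 0.01238875 1.19485587] [ 0.03856486 -0.0443296  -1.59481754] ['pixels', 'z_map', 'camera_matrix', 'position', 'rotation']
scene [[398.4118427    0.         282.32758165]
 [  0.         398.4118427  210.56025442]
 [  0.           0.           1.        ]] [ 1.17460682 -0.19101947  0.87398433] [0.60412853 0.44088181 1.18878897] ['pixels', 'z_map', 'camera_matrix', 'position', 'rotation']
{'clock': 0.1, 'joints': array([-1.32260063,  0.43513267,  0.02499328,  1.57401098, -0.01160212,
        1.13396607, -0.07512963]), 'dq': array([-2.87799662e-04, -5.21303703e-04, -1.58899822e-03, -2.84917575e-03,
       -7.45166734e-05, -4.38010027e-04, -1.82986518e-04]), 'joint_efforts': array([ 2.77817395e-03, -6.69126034e+01,  9.87840369e-01, -3.15139961e+01,
       -6.05292292e-02,  3.76304076e-02,  5.17286207e-05]), 'position': array([0.21468328, 0.58649394, 0.22603459]), 'ee_rot': array([-5.48370723e-01, -3.09325159e+00,  2.14823989e-03]), 'force': array([ 0.49507096, -0.28517916, -0.14158292]), 'ft_torque': array([ 0.01805129,  0.03517071, -0.01934334]), 'gripper_force': 0.0, 'width': 0.9974987968385051} -0.0188
```

View pics/top0.png

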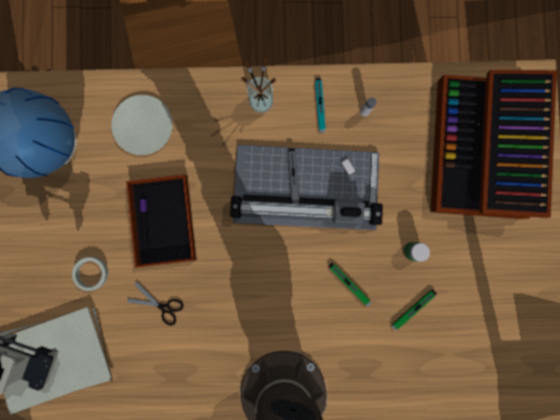

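View pics/scene0.png

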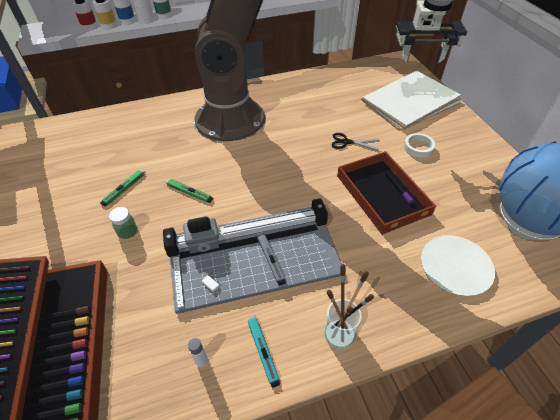

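The top view shows the trimmer around (307,185) and its head and grip at (350,212). The housings are at (236,207) and (376,213), and the tray is at (162,221) with the marker on its left at (143,215).
Knife candidates in the top view:
- dark grey at (293,175)
- turquoise at (320,105)
- green at (349,284)
- green at (414,309)

Only the grey one lies on the board across the rail, so it is the one meant. I'll confirm it in a crop and measure.

```bash
python3 - <<'E'
from h import *
im=dict(np.load("top0.npz"));W=cloud(im);px=im["pixels"]
cv2.imwrite("pics/crop1.png",cv2.resize(px[130:280,110:400],None,fx=2.7,fy=2.7,interpolation=cv2.INTER_CUBIC))
Z=W[...,2]
def rect(m,name,box):
    c0,r0,c1,r1=box;mm=np.zeros_like(m);mm[r0:r1,c0:c1]=m[r0:r1,c0:c1]
    n,l,s,c=cv2.connectedComponentsWithStats(mm.astype(np.uint8))
    for i in range(1,n):
        if s[i,4]<15: continue
        P=W[l==i];r=cv2.minAreaRect(P[:,:2].astype(np.float32))
        print(name,s[i].tolist(),"c",np.round(r[0],4),np.round(r[1],4),round(r[2],1),"z",np.round(np.nanmedian(P[:,2]),4),"mean",np.round(P.mean(0),4))
print("table z",np.nanmedian(Z[250:270,220:300]))
rect(Z>0.010,"trim",(215,130,400,235))
rect((Z>0.056)&(Z<.12),"high",(215,180,400,235))
rect(Z>0.085,"grip",(215,180,400,235))
rect((Z>0.0215)&(Z<0.04),"knife",(240,140,375,200))
rect(Z>0.025,"tray",(115,165,205,275))
g=px.max(2)
rect((g<60)&(Z<.04)&(Z>.01),"kdark",(265,140,320,204))
rect((Z>0.012)&(Z<.03),"marker",(134,185,188,260))
E
```

```text
table z -0.001496629309000852
trim [229, 145, 154, 85, 11306] c [ 0.5958 -0.0791] [0.4305 0.2305] 85.6 z 0.0177 mean [ 0.5929 -0.0785  0.0259]
high [229, 196, 12, 22, 230] c [0.5407 0.1256] [0.0302 0.0602] 84.9 z 0.0638 mean [0.5407 0.125  0.0636]
high [333, 199, 31, 25, 673] c [ 0.5192 -0.1928] [0.0838 0.0671] 85.7 z 0.0711 mean [ 0.5165 -0.1898  0.0786]
high [371, 203, 12, 22, 230] c [ 0.5112 -0.2729] [0.0312 0.0595] 87.6 z 0.0635 mean [ 0.5111 -0.2716  0.0636]
grip [340, 207, 21, 10, 190] c [ 0.5171 -0.1914] [0.0531 0.0248] 88.3 z 0.1018 mean [ 0.5164 -0.1905  0.1014]
knife [288, 149, 11, 51, 388] c [ 0.6335 -0.0426] [0.1482 0.0248] 2.7 z 0.0304 mean [ 0.6316 -0.041   0.0303]
knife [370, 154, 5, 46, 156] c [ 0.6208 -0.2732] [0.0126 0.1324] 86.9 z 0.0239 mean [ 0.6155 -0.2732  0.024 ]
knife [341, 159, 14, 15, 112] c [ 0.652  -0.2012] [0.0418 0.022 ] 28.2 z 0.0279 mean [ 0.6516 -0.2008  0.0279]
tray [126, 175, 69, 93, 859] c [0.5076 0.3446] [0.2512 0.1715] 5.5 z 0.0376 mean [0.5101 0.3485 0.0366]
kdark [288, 148, 7, 4, 24] c [ 0.7064 -0.0384] [0.0179 0.0125] 87.4 z 0.027 mean [ 0.7057 -0.0371  0.0246]
kdark [291, 167, 4, 10, 31] c [ 0.6402 -0.0406] [0.009 0.027] 88.6 z 0.0335 mean [ 0.6395 -0.0411  0.0331]
kdark [265, 192, 55, 12, 386] c [ 0.5657 -0.0379] [0.158  0.0325] 88.2 z 0.017 mean [ 0.5616 -0.0349  0.0175]
marker [140, 200, 8, 46, 254] c [0.5036 0.3964] [0.1311 0.0169] 2.5 z 0.0195 mean [0.5051 0.3954 0.0189]
marker [134, 219, 5, 41, 79] c [0.4564 0.4189] [0.1165 0.0039] 4.7 z 0.0203 mean [0.4475 0.4183 0.0201]
```

View pics/crop1.png

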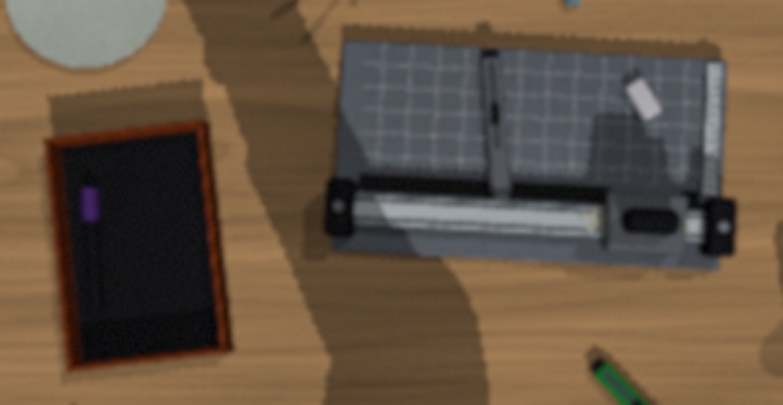

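The crop confirms the grey knife on the board, at crop (493,120), with its lower end beside the rail. The tray is empty to the right of the marker. Moving: turn by -23°, then travel.

```bash
python3 -m creep '[[0,0,0,-0.97,1],[0,0,0,-0.97,1],[0,0,0,-0.97,1],[0,0,0,-0.97,1],[0,0,0,-0.97,1],[0,0,0,-0.97,1],[-0.5,-0.9,0,0,1],[-0.5,-0.9,0,0,1],[-0.5,-0.9,0,0,1],[-0.5,-0.9,0,0,1],[-0.5,-0.9,0,0,1],[-0.5,-0.9,0,0,1]]' 20
cat > go.py <<'E'
import sys
from h import *
x,y,z,a=map(float,sys.argv[1:5]) # target TCP, world angle of tool y (deg)
s=readout.observe();M=R.from_rotvec(s["ee_rot"]).as_matrix();ang=np.degrees(np.arctan2(M[1,1],M[0,1]))
d=np.array([x,y,z])-s["position"];t=np.radians(a)
print("t",s["clock"],"pos",s["position"].round(4),"ang",ang.round(2),"tilt",M[:,2].round(3),"turn units",round((ang-a)/4,2))
print("shift units now-axes",(M.T@d/.04).round(2),"after turn",np.round([(-np.sin(t)*d[0]+np.cos(t)*d[1])/.04,(np.cos(t)*d[0]+np.sin(t)*d[1])/.04,-d[2]/.04],2),"F",s["force"].round(1),"w",s["width"],"j",s["joints"].round(2))
E
python3 go.py 0.6335 -0.0426 0.12 93
```

```text
clock: 1.6
position: [0.3471, 0.3765, 0.2265]
ee_rot: [0.087, -3.14, 0.001]
force: [-0.1, 0.7, 0.2]
width: 1.002
gripper_force: 0.0
t 1.6 pos [0.3471 0.3765 0.2265] ang 93.17 tilt [-0. -0. -1.] turn units 0.04
shift units now-axes [ -6.57 -10.86   2.66] after turn [ -6.6  -10.84   2.66] F [-0.1  0.7  0.2] w 1.0018087057797904 j [-0.93  0.25 -0.    1.84  0.    1.04  0.69]
```

```bash
python3 -m creep '[[-0.6,-1,0.2,0,1],[-0.6,-1,0.2,0,1],[-0.6,-1,0.2,0,1],[-0.6,-1,0.2,0,1],[-0.6,-1,0.2,0,1],[-0.6,-1,0.2,0,1],[-0.6,-1,0.2,0,1],[-0.6,-1,0.2,0,1],[-0.6,-1,0.2,0,1],[-0.6,-0.9,0.2,0,1],[-0.5,-0.5,0.2,0,1],[0,0,0,0,1]]'
python3 go.py 0.6335 -0.0426 0.12 93
python3 - <<'E'
from h import *
im=vision.get_image("wrist");cv2.imwrite("pics/w1.png",im["pixels"])
W=cloud(im);Z=W[...,2]
m=(abs(W[...,0]-.634)<.09)&(abs(W[...,1]+.043)<.04)&(Z>.0235)&(Z<.045)
n,l,s,c=cv2.connectedComponentsWithStats(m.astype(np.uint8))
for i in range(1,n):
    if s[i,4]<200: continue
    P=W[l==i];r=cv2.minAreaRect(P[:,:2].astype(np.float32));print(s[i],r,np.median(P,0))
print(np.nanmedian(Z[(abs(W[...,0]-.634)<.05)&(abs(W[...,1])<.02)]))
E
```

```text
clock: 3.1
position: [0.6296, -0.0255, 0.1375]
ee_rot: [0.082, -3.139, 0.002]
force: [-0.2, 0.4, 0.1]
width: 1.004
gripper_force: 0.0
t 3.1 pos [ 0.6296 -0.0255  0.1375] ang 92.99 tilt [-0.001 -0.001 -1.   ] turn units -0.0
shift units now-axes [-0.08 -0.43  0.44] after turn [-0.08 -0.43  0.44] F [-0.2  0.4  0.1] w 1.0041926245137094 j [-0.17  0.53  0.18  1.67 -0.11  0.95  1.68]
[ 235   82   33  207 6174] ((0.6223975419998169, -0.04454360529780388), (0.1540302187204361, 0.022394608706235886), 2.6611196994781494) [ 0.6138634  -0.04428924  0.03113071]
0.22911602046273466
```

View pics/w1.png

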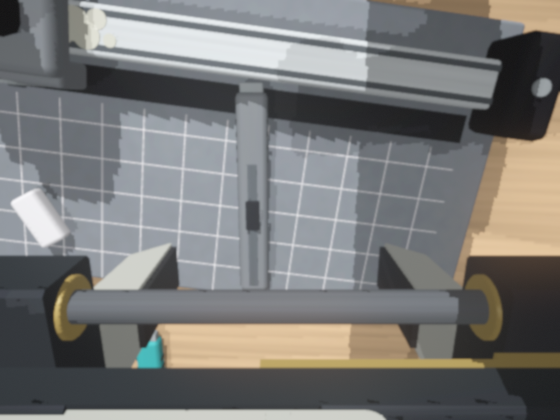

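The wrist view shows the knife from (252,85) to (255,290), and the fingers straddle its line. Its yaw of 2.7° agrees with the top view. Descending.

```bash
python3 -m creep '[[-0.07,-0.45,0,0,1],[0,0,0.6,0,0.7],[0,0,0.6,0,0.7],[0,0,0.6,0,0.7],[0,0,0.5,0,0.7],[0,0,0,0,0.7],[0,0,0,0,0.7]]'
python3 go.py 0.632 -0.0436 0.021 92.7
```

```text
clock: 4.03
position: [0.6335, -0.0411, 0.0478]
ee_rot: [-0.087, 3.139, -0.0]
force: [0.0, 0.4, 0.4]
width: 0.702
gripper_force: 0.0
t 4.025 pos [ 0.6335 -0.0411  0.0478] ang 93.19 tilt [ 0.001 -0.    -1.   ] turn units 0.12
shift units now-axes [ 0.04 -0.06  0.67] after turn [ 0.04 -0.06  0.67] F [0.  0.4 0.4] w 0.7015544341714491 j [-0.12  0.64  0.16  1.73 -0.13  0.78  1.72]
```

```bash
python3 -m creep '[[0,-0.06,0.3,0.1,0.7],[0,0,0.3,0,0.7],[0,0,0.06,0,0.7],[0,0,0,0,0.5],[0,0,0,0,0.3],[0,0,0,0,0],[0,0,0,0,0],[0,0,0,0,0],[0,0,0,0,0]]' 25
python3 go.py 0.632 -0.0436 0.021 92.7
```

```text
clock: 5.15
position: [0.6333, -0.0432, 0.0205]
ee_rot: [-0.076, 3.14, 0.0]
force: [-0.2, 0.3, 1.4]
width: 0.236
gripper_force: 25.0
t 5.15 pos [ 0.6333 -0.0432  0.0205] ang 92.78 tilt [ 0.  0. -1.] turn units 0.02
shift units now-axes [ 0.03 -0.01 -0.01] after turn [ 0.03 -0.01 -0.01] F [-0.2  0.3  1.4] w 0.23559936637392823 j [-0.12  0.67  0.15  1.75 -0.14  0.73  1.73]
```

```bash
python3 -m creep '[[0,0,-0.4,0,0],[0,0,-0.8,0,0],[0,0,-0.9,0,0],[0,0,-0.9,0,0],[0,0,0,0,0]]'
python3 go.py 0.5095 0.3247 0.12 95.5
```

```text
clock: 5.78
position: [0.6353, -0.0435, 0.1445]
ee_rot: [-0.076, 3.134, -0.0]
force: [0.6, -0.4, -0.4]
width: 0.237
gripper_force: 25.0
t 5.775 pos [ 0.6353 -0.0435  0.1445] ang 92.77 tilt [ 0.006  0.    -1.   ] turn units -0.68
shift units now-axes [2.7  9.35 0.59] after turn [2.25 9.46 0.61] F [ 0.6 -0.4 -0.4] w 0.23716124219397056 j [-0.14  0.52  0.18  1.66 -0.11  0.96  1.7 ]
```

```bash
python3 -m creep '[[0.1,0.4,0,-0.3,0],[0.2,0.8,0,-0.4,0],[0.25,1,0,0,0],[0.25,1,0,0,0],[0.25,1,0,0,0],[0.25,1,0,0,0],[0.25,1,0,0,0],[0.25,1,0,0,0],[0.25,1,0,0,0],[0.25,0.8,0,0,0],[0.1,0.4,0,0,0],[0,0,0,0,0]]'
python3 -m creep '[[0,0,0,0,0],[0,0,0,0,0]]'
python3 go.py 0.5095 0.3247 0.0105 95.5
python3 - <<'E'
from h import *
im=vision.get_image("wrist");cv2.imwrite("pics/w2.png",im["pixels"])
E
```

```text
clock: 7.28
position: [0.5016, 0.3231, 0.1396]
ee_rot: [0.157, -3.136, 0.001]
force: [0.1, -0.9, -1.4]
width: 0.237
gripper_force: 25.0
clock: 7.52
position: [0.5035, 0.3205, 0.1403]
ee_rot: [-0.149, 3.138, -0.001]
force: [0.1, 0.5, -1.1]
width: 0.235
gripper_force: 25.0
t 7.525 pos [0.5035 0.3205 0.1403] ang 95.44 tilt [ 0.    -0.001 -1.   ] turn units -0.01
shift units now-axes [-0.16  0.09  3.25] after turn [-0.16  0.09  3.25] F [ 0.1  0.5 -1.1] w 0.2345685690010036 j [-0.74  0.47  0.12  1.75 -0.07  0.92  1.07]
```

View pics/w2.png

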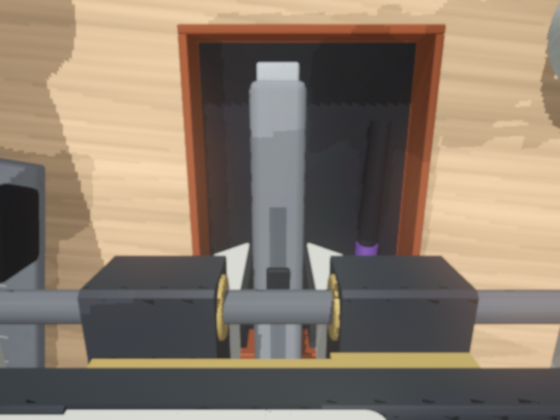

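The knife at (278,190) is held square over the empty part of the tray. The marker at (370,190) is clear. Lowering.

```bash
python3 -m creep '[[-0.16,0.09,0.6,0,0],[0,0,0.8,0,0],[0,0,0.7,0,0],[0,0,0.5,0,0],[0,0,0.35,0,0],[0,0,0.15,0,0],[0,0,0,0,0],[0,0,0,0,0]]'
python3 go.py 0.5095 0.3247 0.0105 95.5
```

```text
clock: 8.57
position: [0.5092, 0.3267, 0.0171]
ee_rot: [-0.153, 3.137, 0.001]
force: [0.1, 0.1, -0.5]
width: 0.237
gripper_force: 25.0
t 8.575 pos [0.5092 0.3267 0.0171] ang 95.57 tilt [ 0.001  0.001 -1.   ] turn units 0.02
shift units now-axes [-0.   -0.05  0.16] after turn [-0.   -0.05  0.16] F [ 0.1  0.1 -0.5] w 0.2368697342318749 j [-0.72  0.64  0.1   1.83 -0.09  0.68  1.09]
```

```bash
python3 -m creep '[[0,0,0.1,0,0],[0,0,0.08,0,0],[0,0,0,0,0],[0,0,0,0,0.3],[0,0,0,0,0.45],[0,0,0,0,0.45],[0,0,0,0,0.45]]'
python3 -m creep '[[0,0,-0.5,0,0.45],[0,0,-0.9,0,0.45],[0,0,-1,0,0.45],[0,0,-1,0,0.45],[0,0,-0.5,0,0.45],[0,0,0,0,0.45]]'
python3 - <<'E'
from h import *
im=vision.get_image("top");W=cloud(im);Z=W[...,2];px=im["pixels"]
cv2.imwrite("pics/top2.png",cv2.resize(px[130:280,110:400],None,fx=2.7,fy=2.7,interpolation=cv2.INTER_CUBIC))
im=vision.get_image("scene");W=cloud(im);Z=W[...,2]
cv2.imwrite("pics/s2.png",im["pixels"])
E
# head grasp: tool y across the rail would be -4; along = 85.8
python3 go.py 0.516 -0.1905 0.17 85.8;python3 go.py 0.516 -0.1905 0.17 -4.2
```

```text
clock: 9.45
position: [0.5088, 0.3264, 0.0092]
ee_rot: [-0.153, 3.138, 0.0]
force: [0.4, -0.3, -0.3]
width: 0.452
gripper_force: 0.0
clock: 10.2
position: [0.5096, 0.327, 0.1668]
ee_rot: [-0.153, 3.135, 0.003]
force: [0.0, -0.2, -0.2]
width: 0.449
gripper_force: 0.0
t 10.3 pos [0.5084 0.3262 0.1644] ang 95.58 tilt [-0.001 -0.    -1.   ] turn units 2.44
shift units now-axes [  1.07 -12.87  -0.13] after turn [ -1.14 -12.87  -0.14] F [-0.1 -0.1 -0.5] w 0.4513986446382172 j [-0.75  0.46  0.13  1.71 -0.07  0.98  1.07]
t 10.3 pos [0.5084 0.3262 0.1644] ang 95.58 tilt [-0.001 -0.    -1.   ] turn units 24.94
shift units now-axes [  1.07 -12.87  -0.13] after turn [-12.87   1.14  -0.14] F [-0.1 -0.1 -0.5] w 0.4513986446382172 j [-0.75  0.46  0.13  1.71 -0.07  0.98  1.07]
```

View pics/s2.png

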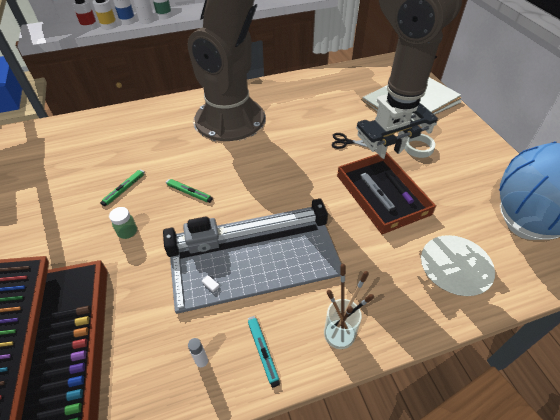

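The knife now lies in the tray at (378,190), clear of the marker at (405,190), and everything else is untouched. Next is the head: I'll grip its black hand grip along the rail, which needs a turn of +2.44 units.

```bash
python3 -m creep '[[0,-0.3,0,0.8,0.7],[0,-0.7,0,0.8,0.95],[0,-1,0,0.84,0.95],[-0.12,-1,0,0,0.95],[-0.12,-1,0,0,0.95],[-0.12,-1,0,0,0.95],[-0.12,-1,0,0,0.95],[-0.12,-1,0,0,0.95],[-0.12,-1,0,0,0.95],[-0.12,-1,0,0,0.95],[-0.12,-1,0,0,0.95],[-0.1,-1,0,0,0.95]]'
python3 -m creep '[[-0.1,-0.8,0,0,0.95],[-0.1,-0.6,0,0,0.95],[0,0,0,0,0.95],[0,0,0,0,0.95]]'
python3 go.py 0.5172 -0.1905 0.077 85.8
```

```text
clock: 11.8
position: [0.5248, -0.119, 0.1648]
ee_rot: [-0.122, -3.138, 0.001]
force: [0.2, -0.8, 0.4]
width: 0.952
gripper_force: 0.0
clock: 12.3
position: [0.5293, -0.1723, 0.1648]
ee_rot: [-0.118, -3.138, -0.001]
force: [0.0, 1.1, 0.0]
width: 0.953
gripper_force: 0.0
t 12.3 pos [ 0.5293 -0.1723  0.1648] ang 85.7 tilt [-0.001  0.001 -1.   ] turn units -0.03
shift units now-axes [ 0.27 -0.48  2.19] after turn [ 0.27 -0.48  2.19] F [0.  1.1 0. ] w 0.9525976904988693 j [-0.    0.39  0.3   1.84 -0.14  0.93  1.85]
```

```bash
python3 -m creep '[[0.27,-0.48,0,0,0.95],[0,0,0,0,0.95],[0,0,0.3,0,0.95],[0,0,0.3,0,0.95],[0,0,0,0,0.95],[0,0,0,0,0.95]]'
python3 go.py 0.5172 -0.1905 0.077 85.8
python3 - <<'E'
from h import *
im=vision.get_image("wrist");W=cloud(im);Z=W[...,2]
cv2.imwrite("pics/w3.png",im["pixels"])
m=(Z>.095)&(Z<.112)&(abs(W[...,0]-.517)<.03)&(abs(W[...,1]+.19)<.05)
if m.sum()>50: print(m.sum(),W[m].min(0),W[m].max(0),cv2.minAreaRect(W[m][:,:2].astype(np.float32)))
E
```

```text
clock: 13.05
position: [0.5184, -0.1902, 0.1409]
ee_rot: [-0.114, -3.139, -0.0]
force: [0.5, 0.9, -0.5]
width: 0.952
gripper_force: 0.0
t 13.05 pos [ 0.5184 -0.1902  0.1409] ang 85.83 tilt [-0.  0. -1.] turn units 0.01
shift units now-axes [ 0.03 -0.01  1.6 ] after turn [ 0.03 -0.01  1.6 ] F [ 0.5  0.9 -0.5] w 0.9524591923745391 j [ 0.04  0.41  0.29  1.87 -0.15  0.88  1.9 ]
4105 [ 0.50177787 -0.22375939  0.09500421] [ 0.53094585 -0.16781202  0.10632172] ((0.5164515376091003, -0.1956246793270111), (0.055677514523267746, 0.02732635848224163), 85.77879333496094)
```

View pics/w3.png

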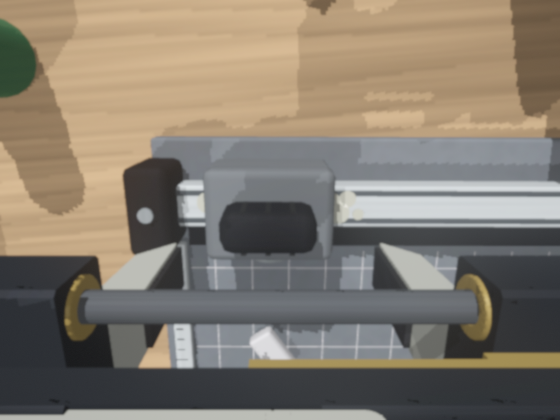

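The wrist view shows the grip at (268,228), about 4 mm toward -y of the finger centre, with the glue at (350,205). I'll shift by -0.09 and descend.

```bash
python3 -m creep '[[0.02,-0.09,0.3,0,0.95],[0,0,0.4,0,0.95],[0,0,0.4,0,0.95],[0,0,0.3,0,0.95],[0,0,0.15,0,0.95],[0,0,0,0,0.95],[0,0,0,0,0.95]]'
python3 go.py 0.5170 -0.1938 0.077 85.8
```

```text
clock: 13.98
position: [0.5175, -0.1941, 0.0795]
ee_rot: [0.115, 3.139, -0.0]
force: [0.5, -0.3, -0.3]
width: 0.951
gripper_force: 0.0
t 13.975 pos [ 0.5175 -0.1941  0.0795] ang 85.82 tilt [ 0.001 -0.    -1.   ] turn units 0.0
shift units now-axes [0.01 0.01 0.06] after turn [0.01 0.01 0.06] F [ 0.5 -0.3 -0.3] w 0.9513480048928031 j [ 0.07  0.49  0.27  1.93 -0.19  0.74  1.94]
```

```bash
python3 -m creep '[[0,0,0,0,0.8],[0,0,0,0,0.7],[0,0,0,0,0.62],[0,0,0,0,0.55],[0,0,0,0,0.5],[0,0,0,0,0.5]]' 10
python3 -m creep '[[0,0,0,0,0.4],[0,0,0,0,0.3],[0,0,0,0,0.3]]' 40
python3 go.py 0.5170 -0.1938 0.0795 85.8
```

```text
clock: 14.72
position: [0.5172, -0.1949, 0.0793]
ee_rot: [0.116, 3.139, -0.001]
force: [-0.4, -5.9, 1.0]
width: 0.606
gripper_force: 10.0
clock: 15.1
position: [0.5172, -0.1949, 0.0793]
ee_rot: [0.116, 3.139, -0.001]
force: [-0.3, -6.5, 0.7]
width: 0.606
gripper_force: 40.0
t 15.1 pos [ 0.5172 -0.1949  0.0793] ang 85.77 tilt [ 0.    -0.001 -1.   ] turn units -0.01
shift units now-axes [ 0.01  0.03 -0.01] after turn [ 0.01  0.03 -0.01] F [-0.3 -6.5  0.7] w 0.6059044109019555 j [ 0.07  0.49  0.27  1.93 -0.19  0.74  1.94]
```

Gripped. Pushing gently along +y.

```bash
for i in 1; do python3 -m creep '[[0,0.04,0,0,0.3],[0,0.04,0,0,0.3],[0,0,0,0,0.3]]'; python3 -m creep '[[0,0.04,0,0,0.3],[0,0.04,0,0,0.3],[0,0,0,0,0.3]]';done
python3 go.py 0.5170 -0.1938 0.0795 85.8
```

```text
clock: 15.48
position: [0.5174, -0.1929, 0.0793]
ee_rot: [0.117, 3.139, -0.004]
force: [-0.4, -8.8, -1.1]
width: 0.607
gripper_force: 40.0
clock: 15.85
position: [0.5178, -0.1876, 0.0793]
ee_rot: [0.115, 3.139, 0.0]
force: [0.2, 1.3, 2.6]
width: 0.605
gripper_force: 40.0
t 15.85 pos [ 0.5178 -0.1876  0.0793] ang 85.81 tilt [ 0.  0. -1.] turn units 0.0
shift units now-axes [ 0.01 -0.16 -0.01] after turn [ 0.01 -0.16 -0.01] F [0.2 1.3 2.6] w 0.6047730878435238 j [ 0.06  0.49  0.27  1.93 -0.19  0.74  1.93]
```

It broke free at about 9–10 N. Running to s ≈ +40 mm, well short of the earliest stop position.

```bash
python3 -m creep '[[0,0.2,0,0,0.3],[0,0.4,0,0,0.3],[0,0.5,0,0,0.3],[0,0.5,0,0,0.3],[0,0.5,0,0,0.3],[0,0.5,0,0,0.3],[0,0.4,0,0,0.3],[0,0.3,0,0,0.3],[0,0.2,0,0,0.3],[0,0.1,0,0,0.3],[0,0,0,0,0.3],[0,0,0,0,0.3]]'
cat > s.py <<'E'
from h import *
s=readout.observe();yh=np.array([.0738,.9973,0]);xh=np.array([.9973,-.0738,0]);d=s["position"]-[.526,-.0737,0]
print("t",round(s["clock"],2),"s mm",(d@yh*1000).round(2),"lat",(d@xh*1000).round(2),"F along",(s["force"]@yh).round(2),"F",s["force"].round(1),"w",s["width"])
E
python3 s.py
```

```text
clock: 17.35
position: [0.5287, -0.0431, 0.0792]
ee_rot: [0.114, 3.139, 0.002]
force: [4.3, 2.1, -0.5]
width: 0.606
gripper_force: 40.0
t 17.35 s mm 30.74 lat 0.46 F along 2.39 F [ 4.3  2.1 -0.5] w 0.6059204620480092
```

```bash
python3 -m creep '[[-0.01,0.06,0,0,0.3],[0,0.06,0,0,0.3],[0,0.06,0,0,0.3],[0,0.06,0,0,0.3],[0,0.06,0,0,0.3],[0,0.05,0,0,0.3],[0,0.05,0,0,0.3],[0,0.05,0,0,0.3],[0,0.04,0,0,0.3],[0,0.04,0,0,0.3]]' >/dev/null; python3 s.py
python3 -m creep '[[0,0.04,0,0,0.3],[0,0.04,0,0,0.3]]'>/dev/null; python3 s.py
python3 -m creep '[[0,0.04,0,0,0.3],[0,0.04,0,0,0.3]]'>/dev/null; python3 s.py
```

```text
t 18.6 s mm 51.06 lat 0.51 F along -3.94 F [ 5.  -4.3  2.7] w 0.6070949918334165
t 18.85 s mm 54.25 lat 0.52 F along -2.53 F [ 4.7 -2.9  2.5] w 0.6054096909001546
t 19.1 s mm 57.44 lat 0.54 F along -3.05 F [ 4.9 -3.4  2.8] w 0.6097447692394424
```

Sliding drag is about 3 N. I'll creep on in typed short steps, chained so that a drag above 5 N stops the chain.

```bash
echo 'import sys; sys.exit(int(s["force"]@yh<-5))' >> s.py
c(){ python3 s.py; }
python3 -m creep '[[0,0.03,0,0,0.3],[0,0.03,0,0,0.3]]'>/dev/null; c && python3 -m creep '[[0,0.03,0,0,0.3],[0,0.03,0,0,0.3]]'>/dev/null && c && python3 -m creep '[[0,0.03,0,0,0.3],[0,0.03,0,0,0.3]]'>/dev/null && c && python3 -m creep '[[0,0.03,0,0,0.3],[0,0.03,0,0,0.3]]'>/dev/null && c && python3 -m creep '[[0,0.03,0,0,0.3],[0,0.03,0,0,0.3]]'>/dev/null && c && python3 -m creep '[[0,0.03,0,0,0.3],[0,0.03,0,0,0.3]]'>/dev/null && c && python3 -m creep '[[0,0.03,0,0,0.3],[0,0.03,0,0,0.3]]'>/dev/null && c && python3 -m creep '[[0,0.03,0,0,0.3],[0,0.03,0,0,0.3]]'>/dev/null && c
```

```text
t 19.35 s mm 59.87 lat 0.51 F along -3.04 F [ 3.4 -3.3  2.7] w 0.6083248173536664
t 19.6 s mm 62.21 lat 0.52 F along -3.3 F [ 4.7 -3.7  3. ] w 0.6049253783661811
t 19.85 s mm 64.66 lat 0.52 F along -3.29 F [ 4.  -3.6  1.9] w 0.6058326580221611
t 20.1 s mm 67.03 lat 0.53 F along -3.27 F [ 4.  -3.6  3. ] w 0.6048312664159397
t 20.35 s mm 69.44 lat 0.53 F along -3.0 F [ 4.2 -3.3  3.3] w 0.6101487927322627
t 20.6 s mm 71.84 lat 0.56 F along -2.5 F [ 4.6 -2.8  2.4] w 0.6062711273074134
t 20.85 s mm 74.24 lat 0.54 F along -2.7 F [ 4.9 -3.1  2.4] w 0.6136738239195503
t 21.1 s mm 76.62 lat 0.54 F along -3.01 F [ 5.7 -3.4  3. ] w 0.6060243984780141
```

```bash

c(){ python3 s.py; }
python3 -m creep '[[-0.01,0.03,0,0,0.3],[0,0.03,0,0,0.3]]'>/dev/null; c && python3 -m creep '[[0,0.03,0,0,0.3],[0,0.03,0,0,0.3]]'>/dev/null && c && python3 -m creep '[[0,0.03,0,0,0.3],[0,0.03,0,0,0.3]]'>/dev/null && c && python3 -m creep '[[0,0.03,0,0,0.3],[0,0.03,0,0,0.3]]'>/dev/null && c && python3 -m creep '[[0,0.03,0,0,0.3],[0,0.03,0,0,0.3]]'>/dev/null && c && python3 -m creep '[[0,0.03,0,0,0.3],[0,0.03,0,0,0.3]]'>/dev/null && c && python3 -m creep '[[0,0.03,0,0,0.3],[0,0.03,0,0,0.3]]'>/dev/null && c && python3 -m creep '[[0,0.03,0,0,0.3],[0,0.03,0,0,0.3]]'>/dev/null && c && python3 -m creep '[[0,0.03,0,0,0.3],[0,0.03,0,0,0.3]]'>/dev/null && c && python3 -m creep '[[0,0.03,0,0,0.3],[0,0.03,0,0,0.3]]'>/dev/null && c
```

```text
t 21.35 s mm 79.03 lat 0.56 F along -3.03 F [ 2.6 -3.2  4.5] w 0.6063268538253718
t 21.6 s mm 81.45 lat 0.57 F along -2.35 F [ 3.8 -2.6  5.7] w 0.6078415574811704
t 21.85 s mm 83.85 lat 0.59 F along -1.79 F [ 3.6 -2.1  6.2] w 0.6058163987689632
t 22.1 s mm 86.24 lat 0.55 F along -1.83 F [ 2.8 -2.   6.2] w 0.60837495220682
t 22.35 s mm 88.63 lat 0.61 F along -2.98 F [ 3.1 -3.2  5.9] w 0.6110202664892589
t 22.6 s mm 91.02 lat 0.6 F along -2.8 F [ 2.6 -3.   4.5] w 0.6092372441227822
t 22.85 s mm 93.38 lat 0.6 F along -2.31 F [ 3.1 -2.5  5.1] w 0.6074923217782683
t 23.1 s mm 95.82 lat 0.59 F along -1.4 F [ 2.3 -1.6  5.4] w 0.6060662365650579
t 23.35 s mm 98.21 lat 0.61 F along -2.36 F [ 3.1 -2.6  4.6] w 0.6086819746389481
t 23.6 s mm 100.61 lat 0.62 F along -3.06 F [ 2.8 -3.3  5.1] w 0.6092749297291881
```

```bash

c(){ python3 s.py; }
python3 -m creep '[[0,0.03,0,0,0.3],[0,0.03,0,0,0.3]]'>/dev/null; c && python3 -m creep '[[0,0.03,0,0,0.3],[0,0.03,0,0,0.3]]'>/dev/null && c && python3 -m creep '[[0,0.03,0,0,0.3],[0,0.03,0,0,0.3]]'>/dev/null && c && python3 -m creep '[[0,0.03,0,0,0.3],[0,0.03,0,0,0.3]]'>/dev/null && c && python3 -m creep '[[0,0.03,0,0,0.3],[0,0.03,0,0,0.3]]'>/dev/null && c && python3 -m creep '[[0,0.03,0,0,0.3],[0,0.03,0,0,0.3]]'>/dev/null && c && python3 -m creep '[[0,0.03,0,0,0.3],[0,0.03,0,0,0.3]]'>/dev/null && c && python3 -m creep '[[0,0.03,0,0,0.3],[0,0.03,0,0,0.3]]'>/dev/null && c && python3 -m creep '[[0,0.03,0,0,0.3],[0,0.03,0,0,0.3]]'>/dev/null && c
```

```text
t 23.85 s mm 103.02 lat 0.63 F along -2.34 F [ 4.5 -2.7  5. ] w 0.6089404518357909
t 24.1 s mm 105.39 lat 0.64 F along -2.54 F [ 3.2 -2.8  4.2] w 0.6093467680440707
t 24.35 s mm 107.81 lat 0.63 F along -2.83 F [ 3.2 -3.1  5.5] w 0.6062427716469084
t 24.6 s mm 110.18 lat 0.67 F along -2.55 F [ 3.  -2.8  5.7] w 0.6068385271134695
t 24.85 s mm 112.33 lat 0.66 F along -4.65 F [ 1.9 -4.8  5.2] w 0.6102302331990895
t 25.1 s mm 113.47 lat 0.66 F along -9.31 F [ 1.5 -9.4  6.9] w 0.6113800462002896
```

Contact is at s ≈ 112 mm. The push is now about 9.3 N including roughly 2.7 N drag, so about 6.5 N is on the rubber. Holding to let it settle.

```bash
python3 -m creep '[[0,0,0,0,0.3],[0,0,0,0,0.3]]'>/dev/null; python3 s.py
```

```text
t 25.35 s mm 113.5 lat 0.64 F along -7.12 F [ 2.2 -7.3  5.9] w 0.6108772907295954
```

```bash
python3 -m creep '[[0,0,0,0,0.92],[0,0,0,0,0.92],[0,0,0,0,0.92],[0,0,0,0,0.92]]'; python3 s.py
python3 -m creep '[[0,0,-0.3,0,0.92],[0,0,-0.5,0,0.92],[0,0,-0.8,0,0.92],[0,0,-1,0,0.92],[0,0,-1,0,0.92],[0,0,-0.5,0,0.92],[0,0,0,0,0.92],[0,0,0,0,0.92]]'; python3 s.py
python3 - <<'E'
from h import *
im=vision.get_image("wrist");W=cloud(im);Z=W[...,2]
cv2.imwrite("pics/w4.png",im["pixels"])
m=(Z>.095)&(Z<.112)&(abs(W[...,0]-.534)<.04)&(abs(W[...,1]-.04)<.06)
r=cv2.minAreaRect(W[m][:,:2].astype(np.float32));print(r, "s",(np.array(r[0])-[.526,-.0737])@[.0738,.9973])
im=vision.get_image("scene");cv2.imwrite("pics/s4.png",im["pixels"])
E
```

```text
clock: 25.85
position: [0.5347, 0.0413, 0.0789]
ee_rot: [-0.114, -3.139, -0.0]
force: [-0.0, -0.2, -0.5]
width: 0.916
gripper_force: 0.0
t 25.85 s mm 115.33 lat 0.23 F along -0.19 F [-0.  -0.2 -0.5] w 0.9158033229541349
clock: 26.85
position: [0.5346, 0.0409, 0.2426]
ee_rot: [-0.115, -3.139, 0.0]
force: [-0.3, 0.1, 0.4]
width: 0.921
gripper_force: 0.0
t 26.85 s mm 114.97 lat 0.16 F along 0.09 F [-0.3  0.1  0.4] w 0.9207960131288918
((0.5342587828636169, 0.038546010851860046), (0.05581752583384514, 0.02716796286404133), 85.6033935546875) s 0.11255244479789495
```

View pics/s4.png

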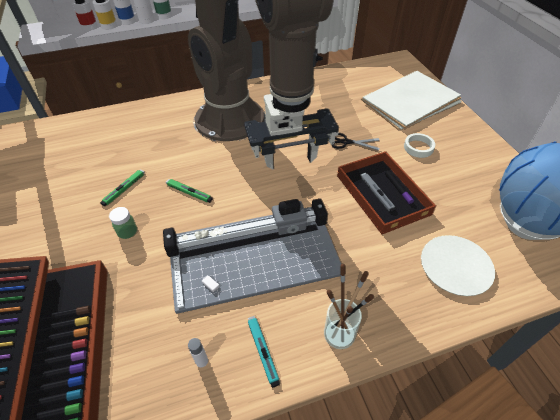

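The head is at (291,212) near the left housing, resting at s ≈ 113 mm against the stop. The knife is in the tray at (378,190), and the other things are where they were. The gripper is clear, so I'm handing in.

```bash
python3 -c "from cell import sign_off;print(sign_off())"
```

```text
the job is handed in; nothing more can be done
None
```

I laid the knife in the tray, then freed the cutting head and eased it against the hidden end stop with about 4–6 N. It stayed there after release, and I handed the job in at about 27 s on the robot's clock.

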